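Tap the juicer's reamer home in its taper collet

ROBOT

A 6-joint arm with a two-finger parallel gripper is mounted at the origin on the work surface; the furniture and walls round the work are solid. World frame = base frame: x ahead of the robot, y to its left, z up, the work surface at z = 0. Lengths are in m, angles in rad, forces in N, time in s.
With the tool pointing down it reaches from about 0.35 to 0.8 m from the base axis. Payload 7.3 kg.
Tool frame: the origin (TCP) lies between the finger pads; the fingertips stand 25 mm ahead of it and the grasp point (between the pads) lies 6 mm ahead of it (r.tip_extent is the distance from the TCP to the fingertips, in m); z points along the fingers, y is the line along which they close (so a half turn about z gives the same grasp; the last joint's range is limited). The gripper opens to 85 mm and grips with 20 to 120 N. Pads are 22 mm wide; open, the fingers measure 114 mm over their backs; the gripper's body (76 mm by 85 mm) begins 54 mm behind the grasp point. The pads swing forward as they close: fully open they stand 13 mm farther back than shut.
Start: joints at [1.118, 0.342, 1.524, -0, 1.275, -0.146], TCP at [0.159, 0.501, 0.256] pointing down, gripper open.
Joint ranges: [-2.53, 2.53], [-0.77, 2.02], [0.04, 2.7], [-1, 4.14], [0.28, 2.66], [-3.11, 3.11]. Speed limits (rad/s): [2.57, 2.57, 3.14, 3.14, 3.14, 3.14].

INTERFACE

Orientations are given as a unit quaternion [x, y, z, w].
In Python, from workcell import r, command_gripper, optics gives the robot as it stands. The module is installed in compiled form; this text tells all that it offers. Calls block until the motion is done:
- r.reach(position, orientation): joint-space move of the TCP to a pose.
- r.move_straight(position, orientation=None, speed=0.15, max_force=None): straight line of the TCP; orientation=None keeps the orientation; speed is the mean speed in m/s. With max_force (N) it stops when the force on the tool has changed by that much, and returns True; else False.
- r.movej(angles): joint-space move.
- command_gripper(opening, force=None): finger opening in m; force is the grip in N (None keeps the last); returns when the fingers have stopped.
- r.hold(seconds).
- r.solve_ik(position, orientation): joint angles nearest the present ones, or None.
- r.read_state(): the state.
- optics.get_image(name): name is "scene" or "top" or "wrist"; returns (picture, depth): 480x640x3 uint8, red, green, blue; 480x640 float32, m along the optical axis (not along the pixel's ray), 0 where there is no reading.
- optics.camera_model(name): a dict with "K" (3x3 intrinsics, pixels), "R" (3x3) and "t" (3): a world point X has camera coordinates R X + t; the wrist camera has in their place "tool_from_camera" (4x4, takes a point from camera to tool coordinates, whose origin is the TCP and whose axes are the flange's). Camera axes: x right, y down, z forward; pixel columns grow to the right and rows downward; lengths in m; the calibration is good to about 2 mm. A picture is of the moment at which its call begins: read the wrist's pose just before it. camera_model takes no time and is no camera call.
A pose or a line that the arm cannot do raises r.PlanningError and nothing moves.
- r.finish_job(): hands the job in; it is judged then, once.
The state is a dict: "time_s": time; "joint_positions": joint angles; "dq": joint speeds; "tau": joint torques, N m; "eef_pos": TCP position; "eef_rot": TCP orientation; "contact_force": force on the tool from outside, world axes, zero at the start; "torque": the same for the moment, N m; "grip_width": finger opening in m; "grip_force": force on a finger pad.
Only numpy, scipy, OpenCV 4.12 (cv2) and the standard library are available. Lean on these libraries where they do the work, as an engineer would, in place of code of your own. Each camera call takes 0.05 s, during which the arm holds its last target. There are 200 camera calls.

TASK

Take the orange reamer head out of its wooden stand, set its tapered shank upright in the juicer's brass collet and let go of it without pushing it home by hand. Then pick up the muddler and tap the crown of the reamer down with light, separate taps, the first sinking it only part of the way, until it lands on the stop hidden inside the socket and a last firm tap sinks it no further; never hit hard. Stand the muddler back upright on its cork coaster, let go, and leave the other things alone.

Things in the scene. Friction and masses are not known exactly. Their poses are not given: they have to be found in the camera images.
- reamer: Loose orange reamer head, 0.12 kg. Origin: centre of its collar's underside, z up its axis. Above it a plain cylinder 36 mm wide, 26 mm high (grip here), then a ribbed dome ending in a flat crown. Below it a steel taper shank 36 mm long, 18 mm wide at the collar, 11 mm at its tip. It starts hanging in the wooden stand's hole, collar on the stand's top.
- crown (a point): Centre of the reamer's flat steel crown (19 mm wide), on its axis 50 mm above the reamer's origin: the place to tap. A tap above 30 N is too hard. The first tap must leave the collar more than 10.5 mm above the hub (sink it 2 to 4 mm); the last must press with more than 17 N on the solid stop.
- stand: Fixed wooden block 75 x 75 x 50 mm with a round hole of 23 mm in the middle of its top, 42 mm deep; origin at the centre of its underside.
- juicer: Fixed white round juicer base, 120 mm in diameter; origin at the centre of its underside. Round its middle stands a hub 46 mm in diameter whose face is 52 mm above the origin, with a bore of 28 mm; the dish's rim is 49 mm high. A short pouring lip points along its -x.
- hub_face (a point): Centre of the hub's flat face, z up. Set in the collet, the shank first sticks with the collar about 15 to 20 mm above this; taps then drive reamer and collet down together. A solid stop screw out of sight in the bore, set to another height each time, halts the shank's tip when the collar is 0 to 10 mm above this face: where is only to be felt.
- collet (a joint): How far (m) the brass collet has sunk, 0 to 0.022; starts at 0 to 0.002. A sleeve 26 mm wide in the hub's bore, its taper hole 17.4 mm wide at the top, same taper as the shank; its top stands 17 mm minus this value above the hub face. It sinks against 8 N of friction, rising to about 12 N at the lowest, and stays where driven. Above 0.0075 the fingers must not touch the reamer.
- muddler: Loose upright muddler, 0.22 kg, 112 mm tall; origin at the centre of its flat steel foot, z up along its axis. Foot 40 mm in diameter and 16 mm high; wooden handle a plain cylinder 26 mm in diameter from 26 to 102 mm above the origin. At the start it stands on the cork coaster.
- coaster: Fixed round cork coaster 90 mm in diameter, 5 mm thick; origin at the centre of its underside.
- honey_jar: Bystander: loose honey jar with a red lid, 60 mm in diameter, 85 mm high; origin at the centre of its underside.
- kitchen_timer: Bystander: loose black kitchen timer, 64 mm in diameter, 54 mm high; origin at the centre of its underside.
- lemon_1: Bystander: loose lemon on the black kitchen scale, 72 x 57 x 58 mm; origin at its underside.
- lemon_2: Bystander: loose lemon on the table, 67 x 54 x 54 mm; origin at its underside.
Mind the look-alikes: they are no part of the job. Of the things shaped like the coaster, the cork one is meant.

How it is judged:
On the way, in this order (a step that is already met when the one before it is completed fails the run):
1. The reamer stands upright in the collet, let go, its collar still 12 to 26 mm above the hub (horizontal distance between reamer and hub_face below 0.003 m and angle between reamer's own z axis and vertical below 0.1 rad and z of reamer in the frame of hub_face between 0.012 and 0.026 m and contact force between the fingers and reamer below 0.1 N), for 0.2 s.
2. A first tap with the muddler on the reamer (over 3 N) (contact force between muddler and reamer above 3 N).
3. The muddler is lifted at least 4 mm clear of the crown, the collar still more than 10.5 mm above the hub (distance between muddler and crown above 0.004 m and contact force between muddler and reamer below 0.1 N and z of reamer in the frame of hub_face above 0.0105 m), for 0.05 s.
4. A last firm tap of more than 17 N with the muddler that sinks the collet no further (slower than 2 mm/s), the collar less than 10.5 mm above the hub (horizontal distance between reamer and hub_face below 0.003 m and angle between reamer's own z axis and vertical below 0.1 rad and z of reamer in the frame of hub_face below 0.0105 m and contact force between muddler and reamer above 17 N and velocity of joint collet below 0.002 m/s), for 0.02 s.
At the end, for the whole second after the job is handed in: The reamer stands upright in the collet (within 0.1 rad, 3 mm of the hub's centre), driven down on the hidden stop, collar less than 10.5 mm above the hub; the muddler stands upright on the coaster, centre within 25 mm of the coaster's; both are released and at rest (horizontal distance between reamer and hub_face below 0.003 m and angle between each of reamer, muddler's own z axis and vertical below 0.1 rad and z of reamer in the frame of hub_face below 0.0105 m and horizontal distance between muddler and coaster below 0.025 m and z of muddler in the frame of coaster between 0.002 and 0.008 m and contact force between the fingers and muddler below 0.1 N and contact force between the fingers and reamer below 0.1 N and linear speed of each of muddler, reamer below 0.02 m/s); the robot touches nothing.
It fails at once if A tap above 30 N on the reamer (contact force between muddler and reamer above 30 N).
It fails at once if The reamer is pushed home by the fingers (touched by them while the collet is sunk by more than 7.5 mm) (value of joint collet above 0.0075 m and contact force between the fingers and reamer above 0.3 N).
It fails at once if A bystander is moved by more than 20 mm (distance of any of honey_jar, kitchen_timer, lemon_1, lemon_2 from where it was at the start of the episode above 0.02 m).
It also fails if it takes over 64 s, if anything falls off the work surface, if the arm or the gripper's body presses on something with over 40 N, if the wrist force passes 120 N, or if a joint passes its speed limit or range.

## Working session

There is one attempt and no reset: what is moved stays moved. The work goes in short steps, each a Python script; the robot and the scene stay as the last script left them, time stands still between calls to the robot, and variables do not carry over. Pictures are saved under pics/ and viewed, at most 10 in all, crops included, and the job is handed in when it is done.

```bash
mkdir -p pics; python3 - <<'E'
from workcell import r, optics
import cv2,numpy as np
for n in("scene","top"):
    im,d=optics.get_image(n); cv2.imwrite(f"pics/{n}0.png",im[:,:,::-1]); np.save(f"{n}_d.npy",d)
    m=optics.camera_model(n); print(n,m)
print(optics.camera_model("wrist"))
s=r.read_state(); print(s["time_s"],s["eef_rot"],r.tip_extent)
E
```

```text
scene {'K': array([[593.85697469,   0.        , 322.6720214 ],
       [  0.        , 593.85697469, 245.9938146 ],
       [  0.        ,   0.        ,   1.        ]]), 'R': array([[ 0.62247922, -0.782238  , -0.02496673],
       [-0.40462986, -0.29435698, -0.86581098],
       [ 0.66992111,  0.54905163, -0.49974795]]), 't': array([-0.30411031,  0.25363761,  1.11702312])}
top {'K': array([[437.37752513,   0.        , 317.26467686],
       [  0.        , 437.37752513, 241.55061816],
       [  0.        ,   0.        ,   1.        ]]), 'R': array([[ 0.01936615, -0.99975155, -0.0110355 ],
       [-0.99796218, -0.01865794, -0.06101938],
       [ 0.06079832,  0.01219472, -0.99807557]]), 't': array([-0.03214601,  0.46197011,  1.21528598])}
{'K': array([[344.84211525,   0.        , 319.12230793],
       [  0.        , 344.84211525, 238.07338459],
       [  0.        ,   0.        ,   1.        ]]), 'tool_from_camera': array([[ 1.92330027e-03, -9.53992452e-01, -2.99824453e-01,
         7.62987775e-02],
       [ 9.99997919e-01,  1.63086874e-03,  1.22558315e-03,
        -4.15606601e-04],
       [-6.80222750e-04, -2.99826186e-01,  9.53993603e-01,
        -1.17812185e-01],
       [ 0.00000000e+00,  0.00000000e+00,  0.00000000e+00,
         1.00000000e+00]])}
0.1 [ 1.52806260e-01  9.88255920e-01 -6.64261963e-04 -2.07587718e-04] 0.025
```

View pics/top0.png

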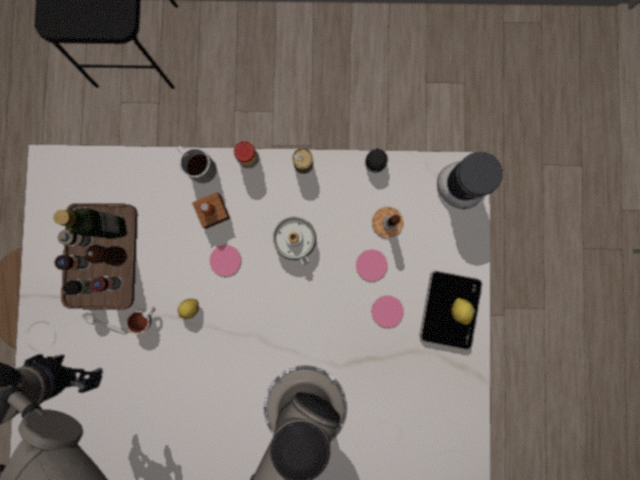

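View pics/scene0.png

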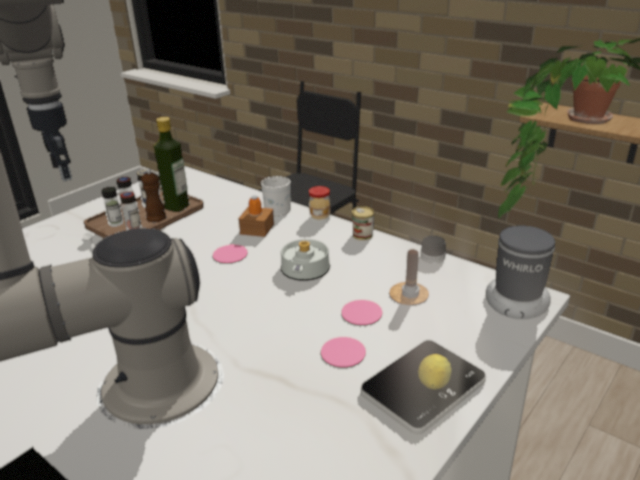

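The stand with the orange reamer is at top-view (211,210), the juicer at (295,240) and the cork coaster with the muddler at (388,222). The discs at (226,261), (371,265) and (387,311) are pink look-alikes. Next I'll view each target from close up with the wrist camera.

```bash
cat > h.py <<'E'
from workcell import r, command_gripper, optics
import cv2,numpy as np
from scipy.spatial.transform import Rotation as Ro
Q=[0,1,0,0]
def px2w(n,u,v,z):
    m=optics.camera_model(n); d=m["R"].T@np.linalg.inv(m["K"])@[u,v,1]; c=-m["R"].T@m["t"]
    return c+d*(z-c[2])/d[2]
def wrist(name=None):
    s=r.read_state(); im,d=optics.get_image("wrist"); m=optics.camera_model("wrist")
    T=np.eye(4);T[:3,:3]=Ro.from_quat(s["eef_rot"]).as_matrix();T[:3,3]=s["eef_pos"];T=T@m["tool_from_camera"]
    if name: cv2.imwrite(f"pics/{name}.png",im[:,:,::-1]); np.savez(f"{name}.npz",im=im,d=d,T=T,K=m["K"])
    return im,d,T,m["K"]
def cloud(d,T,K):
    v,u=np.indices(d.shape); p=np.stack([(u-K[0,2])/K[0,0]*d,(v-K[1,2])/K[1,1]*d,d],-1)
    P=p@T[:3,:3].T+T[:3,3]; P[d==0]=np.nan; return P
def w2px(X,T,K):
    c=np.linalg.inv(T)@np.r_[X,1]; p=K@c[:3]; return p[:2]/p[2]
def ray(u,v,z,T,K):
    d=T[:3,:3]@np.linalg.inv(K)@[u,v,1]; return T[:3,3]+d*(z-T[2,3])/d[2]
E
python3 - <<'E'
from h import *
P={"stand":px2w("top",211,210,.09),"juicer":px2w("top",295,239,.05),"mud":px2w("top",388,222,.005)}
for k,p in P.items(): print(k,p)
a=[]
for k,p in P.items():
    r.reach([p[0],p[1],.26 if k!="mud" else .28],Q); a.append(wrist("w_"+k)[0][:,:,::-1])
print(r.read_state()["time_s"])
cv2.imwrite("pics/m.png",np.vstack([np.hstack([cv2.resize(x,(400,300)) for x in a[:2]]),np.hstack([cv2.resize(a[2],(400,300)),np.zeros((300,400,3),np.uint8)])]))
E
```

```text
stand [0.53649804 0.25944883 0.09      ]
juicer [0.46614028 0.03712821 0.05      ]
mud [ 0.52227994 -0.22257466  0.005     ]
3.8583
```

View pics/m.png

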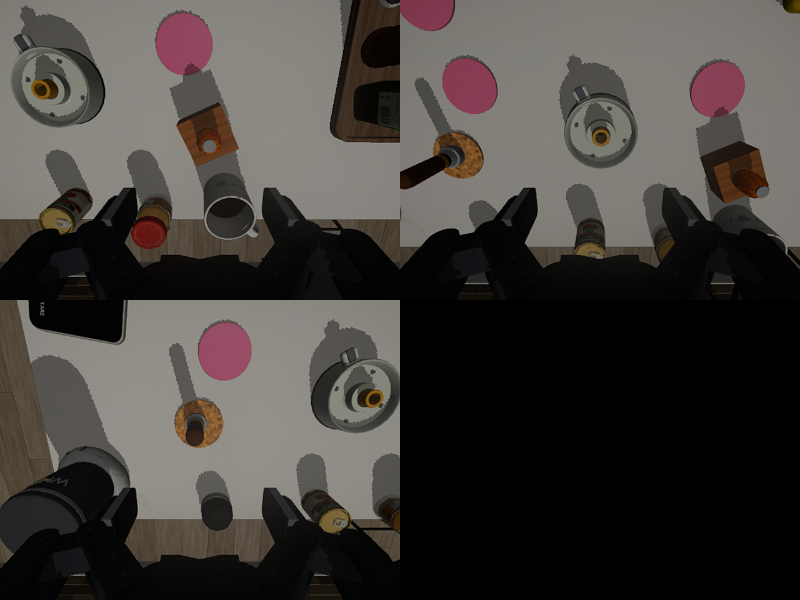

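The wrist views show the reamer in its stand in panel 1 (crown at 208,145), the brass collet in the juicer hub in panel 2 (600,136), and the muddler on the cork coaster in panel 3 (195,430). I'll measure them from the depth images.

```bash
cat > circ.py <<'E'
from h import *
def load(n):
    f=np.load(n+".npz"); return f["im"],cloud(f["d"],f["T"],f["K"]),f["T"],f["K"]
def band(P,c,R,lo,hi):
    m=(np.hypot(P[...,0]-c[0],P[...,1]-c[1])<R)&(P[...,2]>lo)&(P[...,2]<hi); return m
def encl(P,m):
    q=P[m]; (c,rad)=cv2.minEnclosingCircle(q[:,:2].astype(np.float32)); return np.round([*c,rad*1e3,len(q),np.median(q[:,2]),q[:,2].std()],4)
E
python3 - <<'E'
from circ import *
im,P,T,K=load("w_stand")
for lo,hi in((.04,.06),(.096,.104),(.09,.11)): print("stand",lo,encl(P,band(P,(.536,.26),.055,lo,hi)), P[band(P,(.536,.26),.055,lo,hi)].mean(0))
im,P,T,K=load("w_juicer")
for lo,hi,R in((.064,.075,.03),(.047,.057,.03),(.04,.06,.08)): print("jui",lo,encl(P,band(P,(.466,.037),R,lo,hi)),P[band(P,(.466,.037),R,lo,hi)].mean(0))
im,P,T,K=load("w_mud")
for lo,hi,R in((.111,.122,.05),(.003,.008,.055),(.016,.026,.04)): print("mud",lo,encl(P,band(P,(.525,-.222),R,lo,hi)),P[band(P,(.525,-.222),R,lo,hi)].mean(0))
def crop(n,u,v,h):
    i=cv2.imread(f"pics/{n}.png")[v-h:v+h,u-h:u+h]; return cv2.resize(i,(400,400),interpolation=cv2.INTER_CUBIC)
cv2.imwrite("pics/c1.png",np.hstack([crop("w_stand",333,225,60),crop("w_juicer",320,215,60)]))
E
```

```text
stand 0.04 [5.42000e-01 2.73100e-01 5.18047e+01 4.23500e+03 5.04000e-02 1.40000e-03] [0.53819629 0.27123703 0.05030965]
stand 0.096 [5.43300e-01 2.73600e-01 1.28407e+01 5.11000e+02 9.99000e-02 1.70000e-03] [0.54251795 0.27337097 0.09932504]
stand 0.09 [5.4280e-01 2.7380e-01 1.5897e+01 8.5600e+02 9.6900e-02 3.3000e-03] [0.54131255 0.2734424  0.0969624 ]
jui 0.064 [4.71100e-01 4.01000e-02 1.35937e+01 4.18000e+02 6.86000e-02 1.30000e-03] [0.47057606 0.04009239 0.06832212]
jui 0.047 [4.70700e-01 4.01000e-02 2.31013e+01 1.08800e+03 5.23000e-02 1.30000e-03] [0.46830175 0.04006994 0.05219154]
jui 0.04 [4.61200e-01 3.54000e-02 6.90111e+01 4.52700e+03 4.77000e-02 3.90000e-03] [0.46216975 0.0363583  0.04732333]
mud 0.111 [ 5.19400e-01 -2.27800e-01  1.25003e+01  6.27000e+02  1.16600e-01
  1.50000e-03] [ 0.51871398 -0.22765111  0.11628101]
mud 0.003 [ 5.2080e-01 -2.2130e-01  4.6838e+01  3.1480e+03  5.3000e-03  8.0000e-04] [ 0.51695586 -0.21887772  0.00534516]
mud 0.016 [ 5.1960e-01 -2.2760e-01  1.9874e+01  3.2600e+02  2.1300e-02  1.5000e-03] [ 0.51156823 -0.22699659  0.02141363]
```

View pics/c1.png

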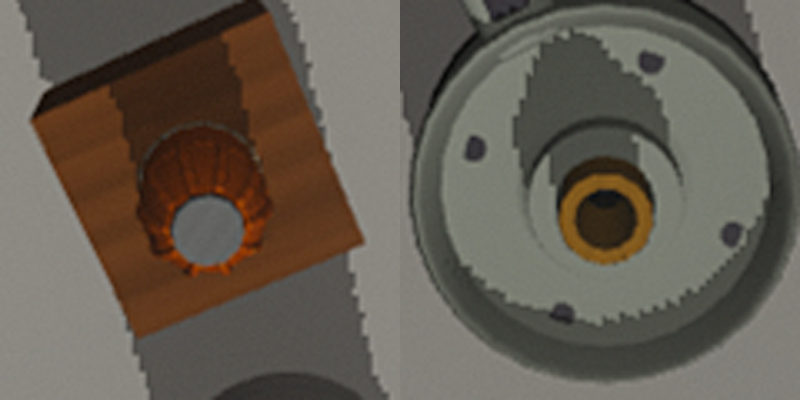

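The crop confirms the loose reamer (crown centre at about 335,234) and the brass collet (ring centre at about 322,220). I'll refine both with rays, then grasp.

```bash
python3 - <<'E'
from circ import *
im,P,T,K=load("w_stand"); c=ray(335.1,234.3,.1,T,K); print("crown ray",c)
im2,P2,T2,K2=load("w_juicer"); print("collet ray",ray(321.8,220.4,.0686,T2,K2))
m=band(P2,(.471,.04),.0125,.06,.075); print("collet z",np.percentile(P2[m][:,2],[25,50,75]))
x,y=c[:2]
command_gripper(.06,40)
r.reach([x,y,.18],Q)
print(r.move_straight([x,y,.077],speed=.1,max_force=8), r.read_state()["eef_pos"])
wrist("pre")
command_gripper(.03,40); s=r.read_state(); print(s["grip_width"],s["grip_force"],s["contact_force"],s["time_s"])
wrist("grasp")
cv2.imwrite("pics/g.png",np.hstack([cv2.resize(cv2.imread(f"pics/{n}.png"),(400,300)) for n in("pre","grasp")]))
E
```

```text
crown ray [0.54342136 0.2736304  0.1       ]
collet ray [0.47068357 0.0403237  0.0686    ]
collet z [0.06787245 0.06859146 0.069154  ]
False [0.54387718 0.27381057 0.07773373]
0.0350547693323668 39.87386763095856 [-1.21823997 -1.00184725  5.32370507] 7.65
```

View pics/g.png

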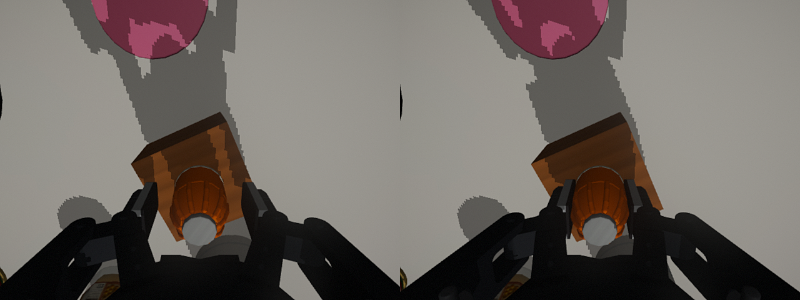

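The reamer is between the pads, with its grey crown visible at about (202,230) in the half-size panel. I'll lift it, check its pose in the hand, then carry it over the collet.

```bash
python3 - <<'E'
from circ import *
p=np.array(r.read_state()["eef_pos"])
r.move_straight([p[0],p[1],.16],speed=.12)
s=r.read_state(); print(s["grip_width"],s["contact_force"],s["eef_pos"])
im,d,T,K=wrist("held"); P=cloud(d,T,K); P[...]-=s["eef_pos"]
# crown: grey bright region near the pixel where it is
g=im.astype(int); m=(np.ptp(g,axis=2)<25)&(g.mean(2)>80); m[:, :280]=0;m[:,370:]=0;m[:300]=0;m[420:]=0
m&=np.isfinite(P[...,2])&(np.abs(P[...,0])<.03)
n,l,st,ce=cv2.connectedComponentsWithStats(m.astype(np.uint8)); k=1+np.argmax(st[1:,4]); print(st[k],ce[k])
print("crown rel TCP",np.median(P[l==k],0),encl(P,l==k))
r.reach([.471,.0402,.16],Q); s=r.read_state(); print(s["eef_pos"],s["time_s"])
r.hold(.2); wrist("over")
i=cv2.imread("pics/over.png"); cv2.imwrite("pics/o.png",cv2.resize(i[200:480,180:460],(560,560)))
E
```

```text
0.03472680866312803 [ 0.80411499 -0.36274583 -1.28879753] [0.54319047 0.27355027 0.15904087]
[ 292  348   55   46 1916] [319.217119   370.23329854]
crown rel TCP [-0.00075324 -0.00031694  0.02248652] [1.10000e-03 2.00000e-04 1.05062e+01 1.91600e+03 2.25000e-02 5.00000e-04]
[0.47171153 0.04076138 0.16011933] 9.5583
```

View pics/o.png

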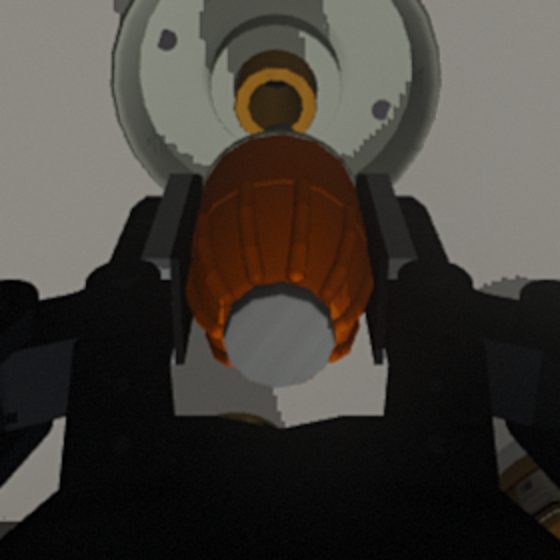

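The reamer hangs upright in the fingers and the collet is visible just beyond it at crop (276,103). I'll compute the offset and tilt, then lower it with a force guard.

```bash
python3 - <<'E'
from circ import *
im,P,T,K=load("held"); E=np.array([0.54319047,0.27355027,0.15904087])
o=ray(319.2,370.2,E[2]+.0225,T,K)-E; print("crown off",o)
q=P[358:384,305:334].reshape(-1,3)-E; q=q[np.isfinite(q).all(1)]; A=np.c_[q[:,:2],np.ones(len(q))]; print("tilt",np.linalg.lstsq(A,q[:,2],rcond=None)[0])
im,P,T,K=load("over")
print("collet ray now",ray(180+276/2,200+101/2,.0686,T,K))
x,y=np.array([.4709,.0402])-o[:2]*(np.abs(o[:2])<.004)
r.move_straight([x,y,.112],speed=.08); s=r.read_state();print(s["eef_pos"],s["contact_force"])
print(r.move_straight([x,y,.090],speed=.015,max_force=3.5)); s=r.read_state(); print(s["eef_pos"],s["contact_force"],s["torque"],s["time_s"])
E
```

```text
crown off [-0.00079528 -0.00025684  0.0225    ]
tilt [-0.02023381 -0.01293837  0.02248046]
collet ray now [0.46914744 0.04021025 0.0686    ]
[0.47199177 0.04044339 0.11224962] [ 0.04780053 -0.1955464  -0.49132603]
True
[0.47102775 0.04015064 0.10094246] [ 1.59429234 -0.55163193 -1.37732593] [-0.12087242 -0.12082342  0.03763046] 11.3667
```

```bash
python3 - <<'E'
from circ import *
for i in range(3):
    p=np.array(r.read_state()["eef_pos"])
    hit=r.move_straight([.4712,.0403,p[2]-.004],speed=.01,max_force=5); s=r.read_state(); print(hit,s["eef_pos"],s["contact_force"],s["torque"],s["time_s"])
    if hit: break
wrist("seat"); i=cv2.imread("pics/seat.png"); cv2.imwrite("pics/s.png",cv2.resize(i[200:480,180:460],(560,560)))
E
```

```text
True [0.47112709 0.03997664 0.09865463] [ 0.0961445  -0.37262592  1.49531452] [-0.01546266 -0.11740284  0.04927519] 11.6917
```

View pics/s.png

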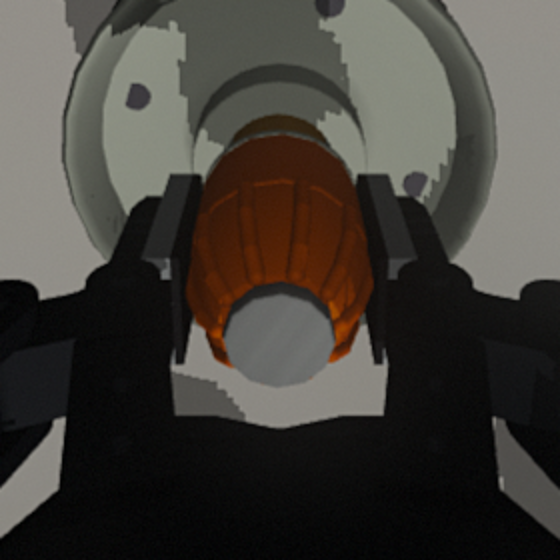

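The reamer has seated on the collet with its collar about 19 mm above the hub. I'll release it, retract, check it with the wrist camera, then go to the muddler.

```bash
python3 - <<'E'
from circ import *
command_gripper(.06,40); r.hold(.3)
p=np.array(r.read_state()["eef_pos"]); r.move_straight([p[0],p[1],.2],speed=.15)
r.reach([.44,.04,.26],Q); r.hold(.1)
im,d,T,K=wrist("placed"); P=cloud(d,T,K)
m=band(P,(.471,.04),.02,.117,.128); print(encl(P,m),P[m].mean(0))
for lo,hi in((.1,.117),(.075,.097),(.047,.057)): print(lo,encl(P,band(P,(.471,.04),.03,lo,hi)))
print(r.read_state()["time_s"])
i=cv2.imread("pics/placed.png"); c=w2px([.471,.04,.1],T,K).astype(int); print(c)
cv2.imwrite("pics/p.png",cv2.resize(i[c[1]-90:c[1]+90,c[0]-90:c[0]+90],(540,540)))
E
```

```text
[4.70600e-01 3.98000e-02 1.30922e+01 5.65000e+02 1.21000e-01 1.70000e-03] [0.46953979 0.0402874  0.12033469]
0.1 [4.70000e-01 3.99000e-02 1.82402e+01 7.37000e+02 1.10800e-01 4.70000e-03]
0.075 [4.67800e-01 3.98000e-02 1.77534e+01 2.67000e+02 8.61000e-02 6.50000e-03]
0.047 [4.70500e-01 4.01000e-02 2.31107e+01 6.16000e+02 5.22000e-02 1.30000e-03]
13.7583
[319 261]
```

View pics/p.png

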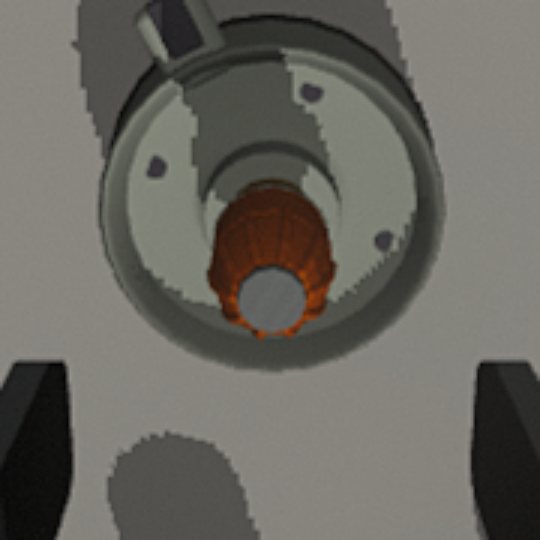

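The reamer stands upright and centred, with its crown at z≈0.121 and crop pixel (272,300). Next comes the muddler, which stands at (0.5195,-0.2277), and the first tap.

```bash
python3 - <<'E'
from circ import *
mx,my=.5195,-.2277
r.reach([mx,my,.19],Q)
r.move_straight([mx,my,.086],speed=.1,max_force=10)
command_gripper(.018,110); s=r.read_state(); g=np.array(s["eef_pos"]); print(g,s["grip_width"],s["grip_force"])
h=g[2]-.005; np.save("h.npy",np.r_[g,h])
r.move_straight([g[0],g[1],.24],speed=.12)
r.reach([.4706,.040,.24],Q)
im,d,T,K=wrist("mudheld")
r.move_straight([.4706,.040,.121+h+.006],speed=.08); r.hold(.15)
s=r.read_state(); print("h",h,s["eef_pos"],s["contact_force"],s["time_s"])
hit=r.move_straight([.4706,.040,.121+h-.006],speed=.012,max_force=4); s=r.read_state(); print(hit,s["eef_pos"],s["contact_force"],"foot",s["eef_pos"][2]-h,s["time_s"])
E
```

```text
[ 0.51983988 -0.22800171  0.08678549] 0.02390278153767173 107.45103120803833
h 0.08178549299355596 [0.4710031  0.03987057 0.20934705] [-0.58444954  0.0388134  -2.61857242] 19.7167
True [0.47053493 0.0400307  0.20194877] [-0.35848288  0.52981449  1.91098729] foot 0.12016327324956701 20.3417
```

```bash
python3 - <<'E'
from circ import *
h=np.load("h.npy")[3]; z0=r.read_state()["eef_pos"][2]; tz=z0-.003
for i in range(4):
    hit=r.move_straight([.4706,.040,tz],speed=.01,max_force=10); s=r.read_state(); print(hit,s["eef_pos"][2]-z0,s["contact_force"],s["grip_width"])
    if s["eef_pos"][2]-z0<-.0025 or not hit: break
r.move_straight([.4706,.040,z0+.007],speed=.03); r.hold(.15)
s=r.read_state();print(s["contact_force"],s["time_s"])
# re-find the crown
hit=r.move_straight([.4706,.040,z0-.008],speed=.012,max_force=4); s=r.read_state(); print(hit,s["eef_pos"][2]-z0,s["contact_force"],s["time_s"])
E
```

```text
False -0.0029726760725142243 [ 0.69862795 -0.29939179  3.23406028] 0.023549915811362503
[ 0.24580499  0.56644186 -2.79553545] 21.3917
True -0.0035657979097309944 [-0.2524044   0.00759758  2.99429526] 22.2417
```

```bash
python3 - <<'E'
from circ import *
h=np.load("h.npy")[3]; z=r.read_state()["eef_pos"][2]
for i in range(8):
    r.move_straight([.4706,.040,z+.005],speed=.04); r.hold(.1)
    b=r.read_state()["contact_force"][2]
    hit=r.move_straight([.4706,.040,z-.003],speed=.012,max_force=15); s=r.read_state()
    z=s["eef_pos"][2]; print(hit,"foot",z-h,"collar~",z-h-.102,"F",s["contact_force"][2]-b,s["time_s"])
    if hit: break
E
```

```text
False foot 0.11395845458598143 collar~ 0.011958454585981437 F 5.722543320960388 23.45
False foot 0.11144412692247065 collar~ 0.009444126922470653 F 7.204406496122802 24.65
False foot 0.10901233132443434 collar~ 0.007012331324434351 F 6.473624138135366 25.85
False foot 0.10662305671301418 collar~ 0.00462305671301419 F 8.241630440221691 27.0583
False foot 0.10431483410662966 collar~ 0.002314834106629665 F 7.410804504037031 28.2667
True foot 0.10319983028674375 collar~ 0.0011998302867437527 F 6.764968586133223 29.2417
```

The 15 N tap was stopped by something solid with the collar about 1 mm above the hub. For the last firm tap I'll press in small steps and watch the force.

```bash
python3 - <<'E'
from circ import *
z=r.read_state()["eef_pos"][2]
r.move_straight([.4706,.040,z+.006],speed=.04); r.hold(.15)
b=r.read_state()["contact_force"][2]
print(r.move_straight([.4706,.040,z-.001],speed=.008,max_force=8)); c=r.read_state()["eef_pos"][2]
for i in range(30):
    c-=.0002; hit=r.move_straight([.4706,.040,c],speed=.004,max_force=8); r.hold(.04); s=r.read_state(); F=s["contact_force"][2]-b
    print(hit,round((c-z)*1e3,2),round((s["eef_pos"][2]-z)*1e3,2),round(F,1))
    if F>21: break
    if F>18.9: r.hold(.1)
print(s["time_s"],s["contact_force"],s["grip_width"])
E
```

```text
True
False -0.19 0.0 7.5
False -0.39 -0.0 8.8
False -0.59 -0.04 9.1
False -0.79 -0.03 12.6
False -0.99 -0.04 14.5
False -1.19 -0.06 14.3
False -1.39 -0.09 16.4
False -1.59 -0.08 18.5
False -1.79 -0.12 18.4
False -1.99 -0.12 21.0
33.4667 [-4.72545676  0.8264387  18.62531696] 0.023805121899043196
```

The force rises to 21 N with no further sinking, so it is on the stop. I'll average out the noise, then put the muddler back.

```bash
python3 - <<'E'
from circ import *
f=[]
for i in range(8): r.hold(.03); f.append(r.read_state()["contact_force"][2]+2.7)
print("F mean",np.mean(f),np.ptp(f))
g=np.load("h.npy"); p=r.read_state()["eef_pos"]
r.move_straight([.4706,.040,p[2]+.01],speed=.03); r.move_straight([.4706,.040,.26],speed=.15)
r.reach([g[0],g[1],.24],Q); 
im,d,T,K=wrist("back")
P=cloud(d,T,K); m=band(P,(.521,-.222),.06,.003,.008); print(encl(P,m))
print(r.read_state()["time_s"])
r.move_straight([g[0],g[1],g[2]+.012],speed=.1); r.hold(.1)
print(r.move_straight([g[0],g[1],g[2]-.006],speed=.015,max_force=4)); s=r.read_state(); print(s["eef_pos"]-g[:3],s["contact_force"],s["time_s"])
E
```

```text
F mean 20.667532807141605 1.1344290545815703
[ 5.13300e-01 -2.21900e-01  5.21517e+01  4.90500e+03  5.30000e-03
  8.00000e-04]
35.9667
True
[-1.03584843e-04  3.13258110e-05 -3.40392035e-05] [-0.62805607  0.14773716  3.8376074 ] 38.425
```

```bash
python3 - <<'E'
from circ import *
p=np.array(r.read_state()["eef_pos"])
command_gripper(.06,30); r.hold(.2)
r.move_straight([p[0],p[1],.2],speed=.12); r.reach([.46,-.1,.30],Q); r.hold(.2)
im,d,T,K=wrist("final"); P=cloud(d,T,K)
for lo,hi,c,R in((.111,.122,(.52,-.228),.04),(.016,.026,(.52,-.228),.04),(.098,.108,(.471,.04),.02),(.045,.0575,(.471,.04),.03)): print(lo,encl(P,band(P,c,R,lo,hi)))
print(r.read_state()["time_s"])
E
```

```text
0.111 [ 5.19600e-01 -2.27700e-01  1.27875e+01  4.99000e+02  1.16400e-01
  1.60000e-03]
0.016 [ 5.19200e-01 -2.27100e-01  1.98181e+01  3.26000e+02  2.12000e-02
  1.90000e-03]
0.098 [4.70600e-01 3.91000e-02 1.39752e+01 5.06000e+02 1.02900e-01 2.10000e-03]
0.045 [4.70500e-01 3.98000e-02 2.32132e+01 5.15000e+02 5.23000e-02 2.50000e-03]
41.1417
```

View pics/final.png

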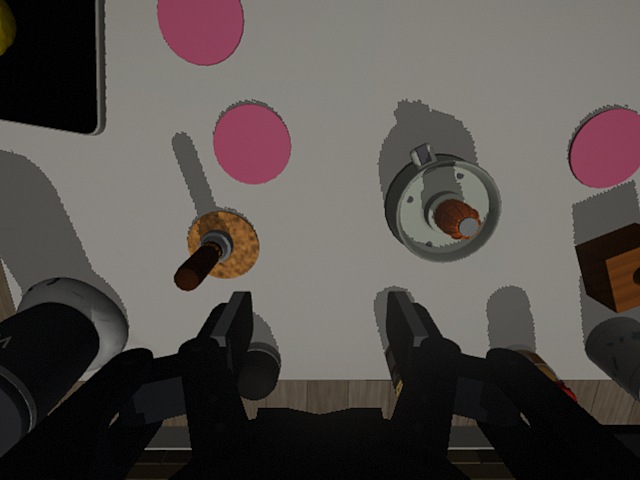

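The muddler stands upright on the cork coaster at (210,255) and the reamer is seated in the hub at (460,222). The gripper is clear of everything.

```bash
python3 -c "
from workcell import r
print(r.finish_job())"
```

```text
the job is handed in; nothing more can be done
None
```

I handed the job in with about 41 s on the robot's clock: the reamer is tapped down onto the hidden stop (collar about 1 mm above the hub, last tap about 21 N with no further sinking), and the muddler stands released on the cork coaster; the hand-in returned no verdict.

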